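# Take the filter plate out of the bench dust extractor and hold it over the tray

### The arm

A 6-joint arm with a two-finger parallel gripper is mounted at the origin on the work surface. World frame = base frame: x ahead of the robot, y to its left, z up, the work surface at z = 0. Lengths are in m, angles in degrees, forces in N, time in s.
With the tool pointing down it reaches from about 0.325 to 0.85 m from the base axis. Payload 15.5 kg.
Tool frame: the origin (TCP) lies midway between the tips of the shut fingers; the grasp point (between the pads) lies 19 mm behind it; y points along the fingers, x is the direction in which the jaws open and shut, and the axes are right-handed (so a half turn about y gives the same grasp; the last joint's range is limited). The gripper opens to 91 mm and grips with 3 to 60 N. Pads are 32 mm wide; open, the fingers measure 118 mm over their backs; the gripper's body (76 mm by 178 mm) begins 60 mm behind the grasp point.
Start: joints at [-75.487, 28.281, 77.091, -0, 74.628, -5.472], TCP at [0.214, -0.587, 0.214] pointing down, gripper open.
Joint ranges: [-166.48, 166.48], [-47.26, 123.95], [12.59, 153.08], [-70.14, 250.14], [6.76, 159.57], [-176.63, 176.63]. Speed limits (degrees/s): [108.29, 108.29, 147.25, 172.46, 172.46, 172.46].

### API

Orientations are given as a 3x3 rotation matrix whose columns are the frame's x, y, z axes.
In Python, from bench import ctrl gives the robot as it stands. The module is installed in compiled form; this text tells all that it offers. Calls block until the motion is done:
- ctrl.goto(position, orientation): joint-space move of the TCP to a pose.
- ctrl.move_l(position, vel=0.15, ori=None, contact_N=None): straight line of the TCP; ori=None keeps the orientation; vel is the mean speed in m/s. With contact_N (N) it stops when the force on the tool has changed by that much, and returns True; else False.
- ctrl.movej(angles): joint-space move.
- ctrl.command_gripper(opening): opening from 0.0 (shut) to 1.0 (fully open); the grip force is fixed at half the most; returns when the fingers have stopped.
- ctrl.sleep(seconds).
- ctrl.ik(position, orientation): joint angles nearest the present ones, or None.
- ctrl.read_camera(name): name is "side" or "top" or "wrist"; returns the picture (420x560x3 uint8, blue, green, red); there is no depth.
- ctrl.camera_params(name): a dict with "fx", "fy", "cx", "cy" (pixels), "pose" (4x4, takes a point from camera to world coordinates); the wrist camera has in their place "T_tool_cam" (4x4, takes a point from camera to tool coordinates, whose origin is the TCP and whose axes are the tool frame's). Camera axes: x right, y up, looking along -z (the intrinsics and any distortion apply to the point x, -y, -z); pixel columns grow to the right and rows downward; lengths in m; the calibration is good to about 2 mm. A picture is of the moment at which its call begins: read the wrist's pose just before it. camera_params takes no time and is no camera call.
A pose or a line that the arm cannot do raises ctrl.MotionError and nothing moves.
- ctrl.sign_off(): hands the job in, once; it reports no verdict.
Readings, each from a call of its own:
- ctrl.current_t(): time.
- ctrl.current_q(): joint angles.
- ctrl.current_dq(): joint speeds.
- ctrl.current_effort(): joint torques, N m.
- ctrl.current_tool_pos(): TCP position.
- ctrl.current_eef_rot(): TCP orientation.
- ctrl.current_contact_force(): force on the tool from outside, world axes, zero at the start.
- ctrl.current_wrist_torque(): the same for the moment, N m.
- ctrl.current_grip_width(): opening from 0.0 (shut) to 1.0 (fully open).
Only numpy, scipy, OpenCV 4.12 (cv2) and the standard library are available. Lean on these libraries where they do the work, as an engineer would, in place of code of your own. Each camera call takes 0.05 s, during which the arm holds its last target.

### The job

Stop the model-maker's dust extractor by pressing the button on the switch box fully down and letting it come back up; then swing the extractor's cover flap up until it stands upright or a little past, leave it open, and draw the filter plate out of its slot. Finish while still holding the plate in the gripper, still and upright (tab on top), over the middle of the shallow aluminium tray and lined up with the tray's long side, its lower edge about 10 cm above the bench, touching nothing else. Leave the glue bottle, the brush jar and the sanding block where they are.

Things in the scene. Friction and masses are not known exactly. Their poses are not given: they have to be found in the camera images.
- extractor: grey box-shaped dust extractor fixed to the bench, 150 (x) x 200 (y) x 125 (z) mm, grille on its -x face; origin at the centre of its underside. In its top is an open well, 130 x 180 mm inside, 55 mm deep (floor at z = 70), covered by the flap. In the middle of the well's floor is a slot 14 mm wide (x), 134 mm long (y), 58 mm deep (bottom at z = 12) in which the filter plate stands.
- flap (a joint): hinge of the grey cover flap (150 x 200 x 6 mm, 160 g): 0 shut, grows as it opens upward and away to the extractor's +x side, 1.57 upright, end stop at 1.9 rad; it may start slightly ajar. The hinge is stiff (0.18 N m of friction): the flap stays where it is left.
- flap_handle (a point): middle of the flap's handle, a round steel bar 10 mm thick and 90 mm long along the flap's y axis, standing 35 mm off the flap's top face on a post at each end; 136 mm from the hinge line along the flap and 14 mm from the flap's free (-x) edge; its axes turn with the flap
- flap_hinge (a point): middle of the hinge line, at extractor coordinates x 75, y 0, z 125.5 mm; the hinge axis is the extractor's y axis; at flap angle a the handle bar lies at x = -136 cos a + 41 sin a, z = 136 sin a + 41 cos a mm from here in the extractor's axes; the point's axes turn with the flap
- filter_plate: black-framed pale filter plate, loose, 80 to 200 g, standing on edge in the slot, hidden under the shut flap: 10 (x) x 110 (y) x 90 (z) mm plus a grip tab 10 x 50 x 18 mm on the middle of its upper edge (108 mm tall in all). Origin at the middle of its lower edge, z up along the plate. In the slot its upper 50 mm stand clear above the well's floor; grip tab or frame across x.
- switch_box: fixed grey plastic box, 90 x 80 x 36 mm, with the stop button in the middle of its top; origin at the centre of its underside
- stop_button (a joint): travel of the spring button, in m: 0 up, 0.007 fully down (takes about 5 N); it springs back by itself
- stop_button_top (a point): centre of the button's top face (round black cap, 30 mm across, in a steel collar 46 mm across), 59 mm above the bench when up, 11 mm above its collar
- tray: fixed shallow aluminium tray, open on top, 130 (x) x 190 (y, its long side) x 20 (z) mm, walls 4 mm; origin at the centre of its underside
- glue: bystander: yellow glue bottle, 48 mm across, 115 mm tall, loose; origin under its centre
- brush_jar: bystander: glass jar with three brushes, 72 mm across, 85 mm tall (brushes to about 190 mm), loose; origin under its centre
- sanding_block: bystander: cork-soled wooden sanding block, 50 x 100 x 28 mm, loose; origin under its centre
Things that resemble listed ones, but are neither listed nor needed, are in the scene too. There is more than one size of the extractor; the job needs the largest.

How it is judged (in metres and radians):
On the way, in this order (a step that is already met when the one before it is completed fails the run):
1. the stop button is pressed fully down (value of joint stop_button above 0.0055 m), for 0.05 s.
2. the button is let up again (value of joint stop_button below 0.0015 m), for 0.1 s.
3. the cover flap stands open (value of joint flap above 1.35 rad), for 0.2 s.
4. the plate is drawn clear of the extractor in the gripper (z of filter_plate in the frame of extractor above 0.125 m and contact force between the fingers and filter_plate above 0.5 N and contact force between filter_plate and extractor below 0.1 N), for 0.1 s.
At the end, for the whole second after the job is handed in: Plate held by the gripper alone and at rest, tab up within 0.2 rad, lower edge 60 to 160 mm above the bench and within 35 mm of the tray's middle, width within 0.2 rad of the tray's long side; flap open beyond 1.35 rad, button up within 1.5 mm (contact force between the fingers and filter_plate above 0.5 N and contact force between filter_plate and tray below 0.05 N and contact force between filter_plate and extractor below 0.05 N and contact force between filter_plate and switch_box below 0.05 N and contact force between filter_plate and glue below 0.05 N and contact force between filter_plate and brush_jar below 0.05 N and contact force between filter_plate and sanding_block below 0.05 N and height (world z) of filter_plate between 0.06 and 0.16 m and horizontal distance between filter_plate and tray below 0.035 m and angle between filter_plate's own z axis and vertical below 0.2 rad and angle between the y axis of filter_plate and the y axis of tray, either way round below 0.2 rad and linear speed of filter_plate below 0.02 m/s and angular speed of filter_plate below 0.2 rad/s and value of joint flap above 1.35 rad and value of joint stop_button below 0.0015 m); the arm keeps its last pose, push and grip.
It fails at once if the glue is moved more than 25 mm or tipped (distance of glue from where it was at the start of the episode above 0.025 m or angle between glue's own z axis and vertical above 0.35 rad).
It fails at once if the brush jar is moved more than 25 mm or tipped (distance of brush_jar from where it was at the start of the episode above 0.025 m or angle between brush_jar's own z axis and vertical above 0.35 rad).
It fails at once if the sanding block is moved more than 25 mm or tipped (distance of sanding_block from where it was at the start of the episode above 0.025 m or angle between sanding_block's own z axis and vertical above 0.35 rad).
It also fails if it takes over 64 s, if anything falls off the work surface, if the arm or the gripper's body presses on something with over 40 N, if the wrist force passes 120 N, or if a joint passes its speed limit or range.

## Working session

There is one attempt and no reset: what is moved stays moved. The work goes in short steps, each a Python script; the robot and the scene stay as the last script left them, time stands still between calls to the robot, and variables do not carry over. Pictures are saved under pics/ and viewed, and the job is handed in when it is done.

```bash
ls; mkdir -p pics
python3 - <<'E'
from bench import ctrl
import cv2,numpy as np
np.set_printoptions(precision=4,suppress=True)
print(ctrl.current_t())
for n in ["side","top","wrist"]:
    cv2.imwrite(f"pics/{n}0.png",ctrl.read_camera(n)); print(n,ctrl.camera_params(n))
print(ctrl.current_t(),ctrl.current_eef_rot(),ctrl.current_grip_width())
E
```

```text
pics
0.0
side {'fx': 462.4930696942195, 'fy': 462.4930696942195, 'cx': 282.69891913110126, 'cy': 200.81988708699848, 'pose': array([[-0.9693,  0.1325, -0.2072,  0.217 ],
       [-0.2459, -0.5165,  0.8202,  1.1318],
       [ 0.0017,  0.846 ,  0.5332,  0.8376],
       [ 0.    ,  0.    ,  0.    ,  1.    ]])}
top {'fx': 487.5891145421119, 'fy': 487.5891145421119, 'cx': 272.5155330631092, 'cy': 204.485273011636, 'pose': array([[-0.0206,  0.9973, -0.0702,  0.3796],
       [-0.9998, -0.021 , -0.0051,  0.0039],
       [-0.0066,  0.0701,  0.9975,  1.5183],
       [ 0.    ,  0.    ,  0.    ,  1.    ]])}
wrist {'fx': 300.27664768230943, 'fy': 300.27664768230943, 'cx': 283.18845753484464, 'cy': 207.10444248762053, 'T_tool_cam': array([[ 1.    ,  0.0015, -0.0003,  0.0015],
       [-0.0007,  0.2633, -0.9647, -0.1713],
       [-0.0014,  0.9647,  0.2633,  0.0748],
       [ 0.    ,  0.    ,  0.    ,  1.    ]])}
0.15 [[ 0.3418 -0.0002  0.9398]
 [-0.9398  0.0009  0.3418]
 [-0.001  -1.      0.0001]] 1.0001596298360496
```

View pics/top0.png

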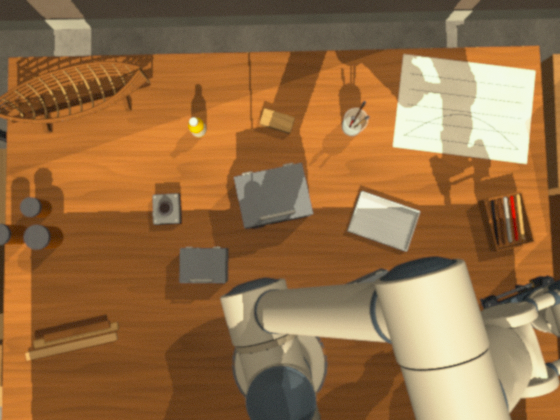

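View pics/side0.png

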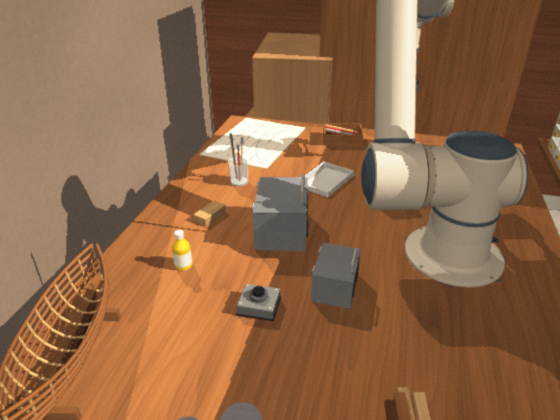

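View pics/wrist0.png

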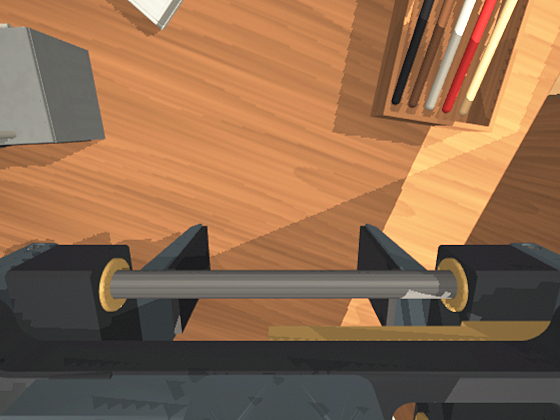

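The top view shows the large extractor at about (273,196), the smaller decoy at (203,265), the switch box at (166,208), the tray at (384,220), the glue at (196,127), the jar at (354,122) and the block at (277,118). I'll enlarge this area next.

Run:
```python
import cv2
t=cv2.imread('pics/top0.png')
cv2.imwrite('pics/c1.png',cv2.resize(t[150:240,225:325],None,fx=6,fy=6,interpolation=cv2.INTER_CUBIC))
cv2.imwrite('pics/c2.png',cv2.resize(t[180:260,335:430],None,fx=6,fy=6,interpolation=cv2.INTER_CUBIC))
cv2.imwrite('pics/c3.png',cv2.resize(t[180:240,140:200],None,fx=8,fy=8,interpolation=cv2.INTER_CUBIC))
s=cv2.imread('pics/side0.png')
cv2.imwrite('pics/c4.png',cv2.resize(s[165:255,240:320],None,fx=6,fy=6,interpolation=cv2.INTER_CUBIC))
```

```text
(no output)
```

View pics/c1.png

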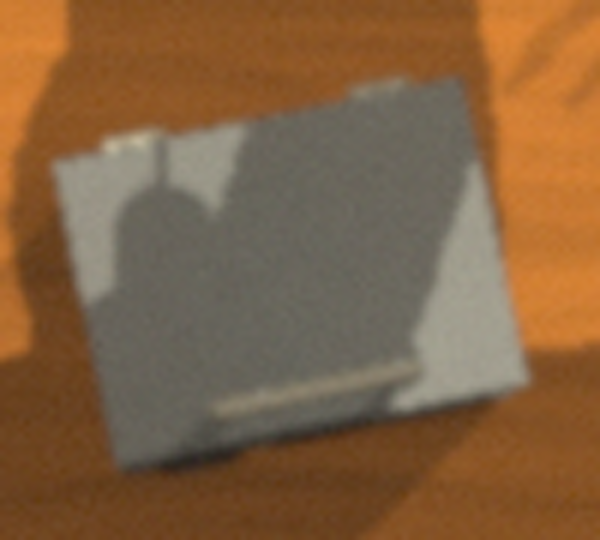

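View pics/c2.png

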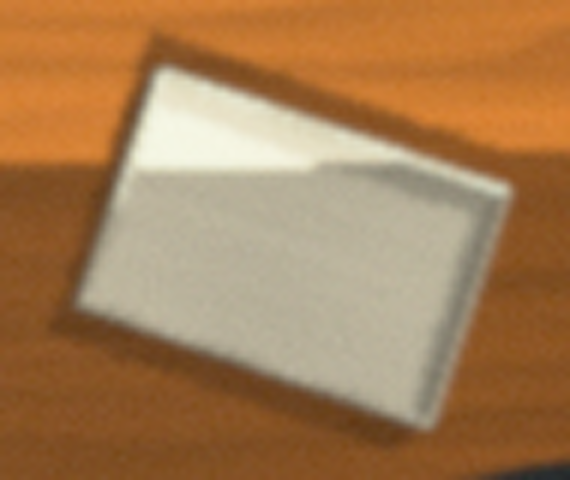

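View pics/c3.png

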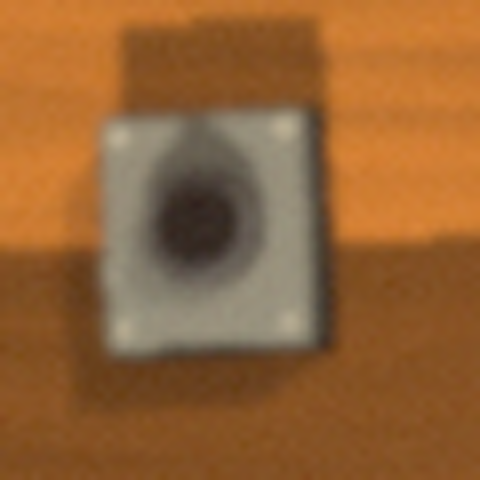

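View pics/c4.png

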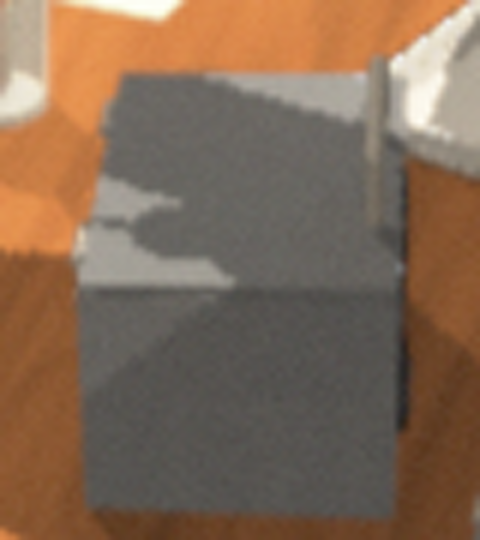

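```bash
cat > h.py <<'E'
from bench import ctrl
import numpy as np, cv2
from scipy.optimize import least_squares
np.set_printoptions(precision=4,suppress=True)
def ray(name,px,pose=None):
    p=ctrl.camera_params(name); T=p['pose'] if pose is None else pose
    d=np.array([(px[0]-p['cx'])/p['fx'],-(px[1]-p['cy'])/p['fy'],-1.0])
    return T[:3,3],T[:3,:3]@d
def at_z(name,px,z,pose=None):
    o,d=ray(name,px,pose); return o+d*(z-o[2])/d[2]
def proj(name,X,pose=None):
    p=ctrl.camera_params(name); T=p['pose'] if pose is None else pose
    c=(np.asarray(X)-T[:3,3])@T[:3,:3]
    return np.stack([p['cx']+p['fx']*c[...,0]/-c[...,2],p['cy']-p['fy']*c[...,1]/-c[...,2]],-1)
def wristpose():
    T=np.eye(4);T[:3,:3]=ctrl.current_eef_rot();T[:3,3]=ctrl.current_tool_pos()
    return T@ctrl.camera_params('wrist')['T_tool_cam']
def Rz(a): c,s=np.cos(a),np.sin(a); return np.array([[c,-s,0],[s,c,0],[0,0,1]])
def down(a): # tool y down, tool x at angle a in world xy
    x=np.array([np.cos(a),np.sin(a),0]); y=np.array([0,0,-1.]); return np.stack([x,y,np.cross(x,y)],1)
def snap(n,name):
    im=ctrl.read_camera(n); cv2.imwrite(f'pics/{name}.png',im); return im
E
python3 - <<'E'
from h import *
def fit(name,loc,px,x0,ajar=False):
    loc=np.array(loc);px=np.array(px)
    def f(v):
        L=loc.copy()
        if ajar:
            h=np.array([.075,0,.1255]); d=L-h; c,s=np.cos(v[3]),np.sin(v[3])
            L=np.stack([h[0]+d[:,0]*c+d[:,2]*s, L[:,1], h[2]-d[:,0]*s+d[:,2]*c],1)
        W=L@Rz(v[2]).T+[v[0],v[1],0]
        return (proj(name,W)-px).ravel()
    r=least_squares(f,x0); print(name,r.x,np.degrees(r.x[2]),'\n',r.fun.reshape(-1,2)); return r.x
o=np.array([225,150]);q=lambda *a:[o+np.array(p)/k for p in a]
k=6
L=[[.075,.1,.1315],[.075,-.1,.1315],[-.075,-.1,.1315],[-.075,.1,.1315],[-.061,.045,.1665],[-.061,-.045,.1665]]
px=q((52,160),(462,78),(528,382),(118,465),(212,410),(418,368))
fit('top',L,px,[.5,0,.2,0],True); fit('top',L,px,[.5,0,.2])
o=np.array([335,180])
fit('top',[[.065,.095,.02],[.065,-.095,.02],[-.065,-.095,.02],[-.065,.095,.02]],q((160,65),(512,188),(435,432),(75,310)),[.4,-.2,-.3])
k=8;o=np.array([140,180])
p=q((197,222))[0];print('button',at_z('top',p,.059))
fit('top',[[.04,.045,.036],[.04,-.045,.036],[-.04,-.045,.036],[-.04,.045,.036]],q((105,115),(305,108),(318,350),(110,355)),[.4,.3,0])
for n,p in dict(glue=(196,127),jar=(354,122),block=(277,120),small=(203,265)).items(): print(n,at_z('top',p,.06))
E
```

```text
top [0.5034 0.0082 0.1824 0.0489] 10.44920547450923 
 [[ 0.1637  0.0364]
 [ 0.1895 -0.3245]
 [ 0.2242 -0.0072]
 [-0.6716  0.4252]
 [ 1.255  -0.2788]
 [-1.159   0.147 ]]
top [0.5046 0.0083 0.1826] 10.463151379301179 
 [[ 0.1166 -0.2645]
 [ 0.1363 -0.6409]
 [-0.0018 -0.1369]
 [-0.5271  0.2364]
 [ 1.4199  0.1635]
 [-1.1494  0.613 ]]
top [ 0.4259 -0.33   -0.3544] -20.30502347884504 
 [[-0.1767  0.5412]
 [-0.0656  0.1833]
 [-0.3499 -0.3208]
 [ 0.5932 -0.3906]]
button [0.4794 0.3356 0.059 ]
top [0.4771 0.336  0.0183] 1.0460047777622345 
 [[-1.9485  2.126 ]
 [ 2.4567  1.8437]
 [ 1.5047 -2.2435]
 [-2.0121 -1.7129]]
glue [0.7229 0.2387 0.06  ]
jar [ 0.7277 -0.2407  0.06  ]
block [ 0.739  -0.0075  0.06  ]
small [0.3062 0.2219 0.06  ]
```

Run:
```python
import cv2
s=cv2.imread('pics/side0.png')
cv2.imwrite('pics/c5.png',cv2.resize(s[275:325,230:290],None,fx=9,fy=9,interpolation=cv2.INTER_CUBIC))
```

```text
(no output)
```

View pics/c5.png

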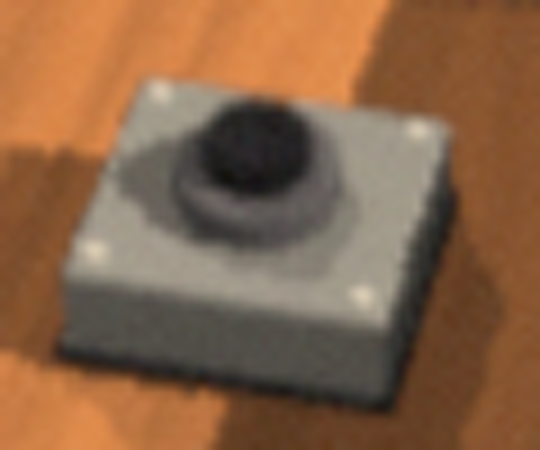

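Run:
```python
from h import *
a=np.radians(10.4)
p=ctrl.current_tool_pos()
ctrl.move_l([p[0],p[1],.36],vel=.3)
ctrl.goto([.50,.03,.42],down(a))
W=wristpose(); np.save('W1.npy',W); snap('wrist','w1'); print(ctrl.current_t())
ctrl.command_gripper(0.0)
ctrl.goto([.478,.336,.16],down(a)); snap('side','s1')
print(ctrl.current_t(),ctrl.current_tool_pos(),ctrl.current_grip_width(), ctrl.current_contact_force())
print('button side',at_z('side',(258.3,290.2),.059))
# side-view handle check
def tri(p,q):
    o1,d1=ray('top',p);o2,d2=ray('side',q)
    A=np.stack([d1,-d2],1);s=np.linalg.lstsq(A,o2-o1,rcond=None)[0]
    print((o1+d1*s[0]+o2+d2*s[1])/2,np.linalg.norm(o1+d1*s[0]-o2-d2*s[1]))
tri((260.3,218.3),(302.5,202.5));tri((294.7,211.3),(303,175))
```

```text
3.2583
6.1667 [0.479  0.3354 0.1609] 0.007855036309558267 [ 0.3222  0.1505 -0.1708]
button side [0.477  0.3414 0.059 ]
[0.4359 0.0461 0.135 ] 0.005065443524569185
[ 0.4539 -0.0503  0.1695] 0.000904771501015838
```

View pics/w1.png

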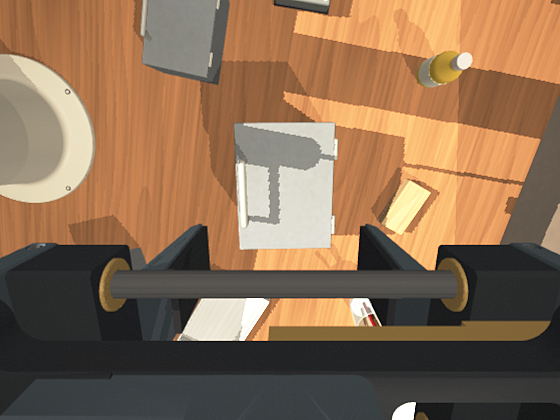

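View pics/s1.png

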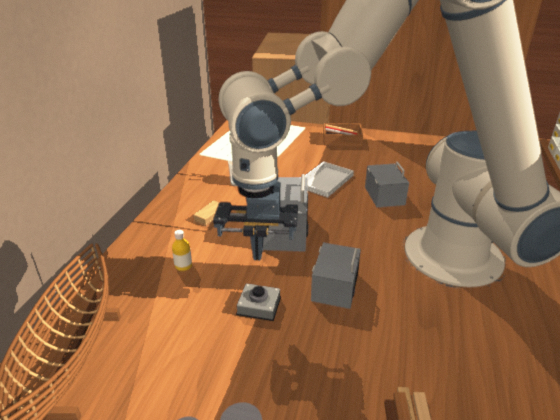

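The side view shows the shut fingers standing over the switch box and a third, smallest extractor at (387,185). The wrist view shows the large flap with its handle at about (242,193). I'll crop this to refine the fit, and press the button now.

Run:
```python
from h import *
im=cv2.imread('pics/w1.png')
cv2.imwrite('pics/w1c.png',cv2.resize(im[110:260,220:350],None,fx=4,fy=4,interpolation=cv2.INTER_CUBIC))
print('third',at_z('side',(387,190),.05))
ctrl.move_l([.478,.337,.075],vel=.15)
hit=ctrl.move_l([.478,.337,.0495],vel=.04,contact_N=14)
print(hit,ctrl.current_tool_pos(),ctrl.current_contact_force())
ctrl.sleep(.15); print(ctrl.current_tool_pos(),ctrl.current_contact_force())
snap('side','s2')
```

```text
third [ 0.2042 -0.231   0.05  ]
True [0.4783 0.3372 0.0521] [-2.8942 -2.3212 15.7489]
[0.4783 0.3372 0.0521] [-2.7093 -1.8637 17.5831]
```

View pics/w1c.png

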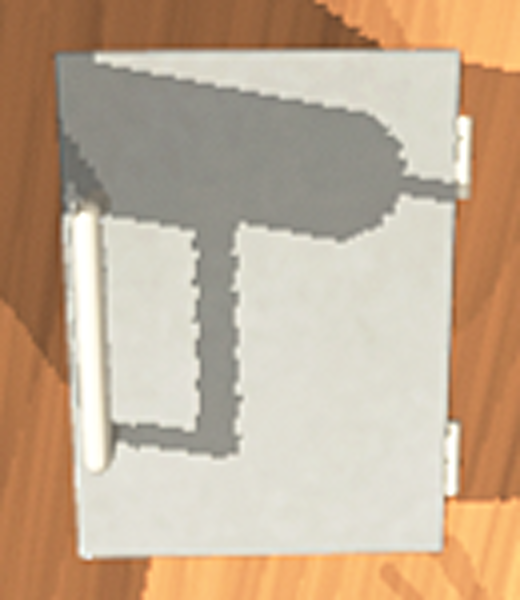

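Run:
```python
from h import *
ctrl.move_l([.478,.337,.075],vel=.1); ctrl.sleep(.15)
ctrl.move_l([.478,.337,.18],vel=.25); ctrl.command_gripper(0.55)
W=np.load('W1.npy')
L=np.array([[.075,.1,.1315],[.075,-.1,.1315],[-.075,-.1,.1315],[-.075,.1,.1315],[-.061,.045,.1665],[-.061,-.045,.1665]])
pt=np.array([225,150])+np.array([(52,160),(462,78),(528,382),(118,465),(212,410),(418,368)])/6-.4
pw=np.array([220,110])+np.array([(460,50),(441,552),(80,556),(57,52),(87,203),(97,470)])/4-.4
def pts(v):
    h=np.array([.075,0,.1255]); d=L-h; c,s=np.cos(v[3]),np.sin(v[3])
    Q=np.stack([h[0]+d[:,0]*c+d[:,2]*s, L[:,1], h[2]-d[:,0]*s+d[:,2]*c],1)
    return Q@Rz(v[2]).T+[v[0],v[1],0]
for use in ('w','tw'):
    f=lambda v:np.concatenate(([(proj('top',pts(v))-pt).ravel()] if 't' in use else [])+[(proj('wrist',pts(v),W)-pw).ravel()])
    r=least_squares(f,[.5,0,.2,0.03]); print(use,r.x,np.degrees(r.x[2]));print(r.fun.reshape(-1,2)); print('bar',pts(r.x)[4:].mean(0))
im=snap('top','t2');print(ctrl.current_t())
cv2.imwrite('pics/t2c.png',cv2.resize(im[160:250,340:430],None,fx=6,fy=6))
```

```text
w [0.5066 0.0072 0.1832 0.0305] 10.495416858040443
[[ 0.6604 -0.3066]
 [ 0.3808  0.3706]
 [-0.7316  0.7958]
 [-0.8869 -0.3889]
 [ 0.2789  2.5248]
 [ 0.2598 -2.9835]]
bar [ 0.448  -0.0036  0.1706]
tw [0.5062 0.0078 0.1825 0.0372] 10.459287252488238
[[ 0.6899 -0.4965]
 [ 0.704  -0.8664]
 [ 0.7058 -0.511 ]
 [-0.0909 -0.0873]
 [ 1.8406 -0.6632]
 [-0.6153 -0.2342]
 [ 0.5194 -0.7074]
 [ 0.1767  0.0504]
 [-1.0349  0.6633]
 [-1.1555 -0.8683]
 [ 0.172   2.1319]
 [ 0.1259 -3.2116]]
bar [ 0.4478 -0.003   0.1715]
9.6917
```

```bash
cat >> h.py <<'E'
EXT=np.array([.506,.0075]); YAW=np.radians(10.47)
def ext(x,y,z): return Rz(YAW)@np.array([x,y,0])+[EXT[0],EXT[1],z]
def bar(a): return ext(.075-.136*np.cos(a)+.041*np.sin(a),0,.1255+.136*np.sin(a)+.041*np.cos(a))
G=np.array([0,0,.019])
E
python3 - <<'E'
from h import *
D=down(YAW)
b=bar(.035); print(b, ctrl.current_grip_width())
for a in np.linspace(.035,1.84,8): 
    assert ctrl.ik(bar(a)-G,D) is not None
ctrl.goto(b-G+[0,0,.09],D)
im=snap('side','s3')
c=ctrl.move_l(b-G,vel=.12,contact_N=8)
print(c,ctrl.current_tool_pos(),ctrl.current_contact_force())
im=snap('side','s4')
ctrl.command_gripper(0.0)
print(ctrl.current_grip_width()*91,ctrl.current_contact_force(),ctrl.current_t())
cv2.imwrite('pics/s4c.png',cv2.resize(im[120:270,200:400],None,fx=4,fy=4))
E
```

```text
[ 0.4475 -0.0033  0.1712] 0.5473388447048513
False [ 0.4479 -0.0032  0.1527] [0.033  0.472  0.2172]
9.346546529942666 [-3.3379 -1.9959  1.5505] 12.7083
```

View pics/s4c.png

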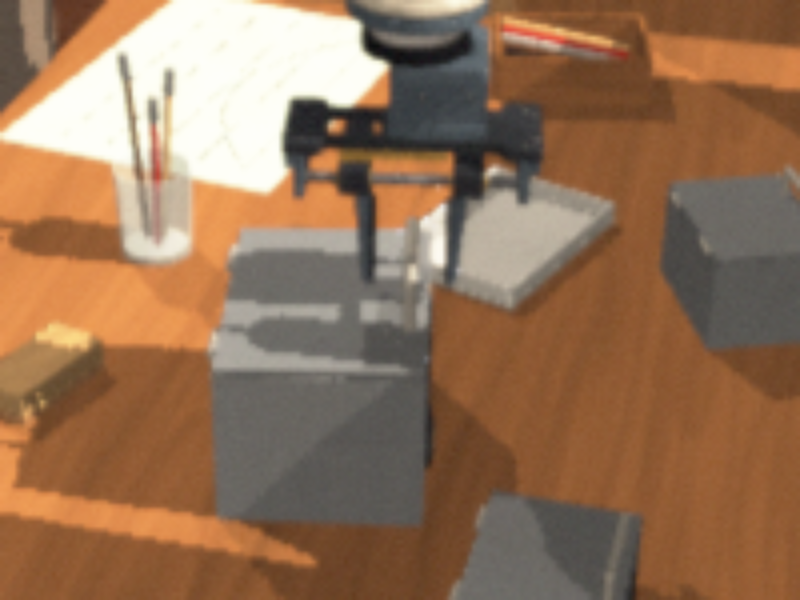

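The fingers straddle the bar, seen at about (410,270) in the crop, and the grip width reads 9.3 mm, so the bar is held. I'll swing the flap up in two parts.

Run:
```python
from h import *
for a in np.linspace(.035,1.0,8)[1:]:
    ctrl.move_l(bar(a)-G,vel=.1)
    print(round(a,2),ctrl.current_contact_force(),round(ctrl.current_grip_width()*91,1))
im=snap('side','s5');print(ctrl.current_t())
cv2.imwrite('pics/s5c.png',cv2.resize(im[80:270,200:400],None,fx=3,fy=3))
```

```text
0.17 [-6.177  -2.7534  2.444 ] 9.3
0.31 [-11.0737  -4.7423   7.1609] 9.1
0.45 [-19.4656  -6.4323  15.2585] 9.0
0.59 [-23.3073  -5.8522  28.9305] 9.1
0.72 [-19.7467  -1.248   31.9558] 9.1
0.86 [-11.2579   1.826   25.4138] 9.1
1.0 [-4.6658  1.9477 16.5131] 9.4
15.15
```

View pics/s5c.png

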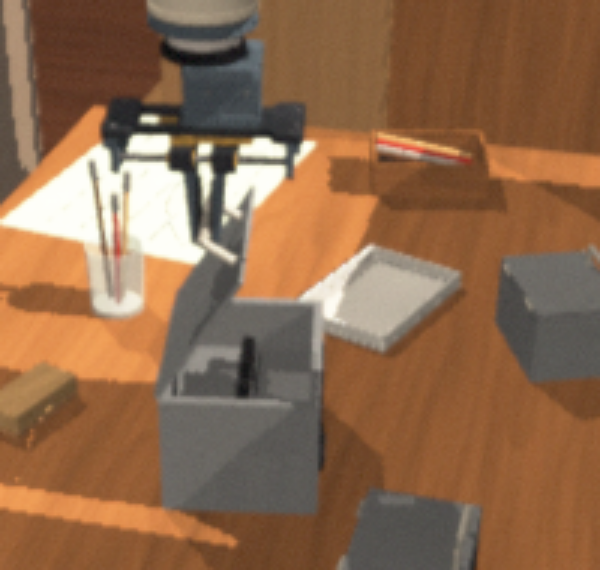

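The flap is about 60° open with the bar still gripped, and the plate's dark top shows in the well at about (246,365) in the crop. The forces are modest, so I'll continue.

Run:
```python
from h import *
for a in np.linspace(1.0,1.84,7)[1:]:
    ctrl.move_l(bar(a)-G,vel=.1)
    f=ctrl.current_contact_force();print(round(a,2),f,round(ctrl.current_grip_width()*91,1))
    if np.linalg.norm(f)>60: break
im=snap('side','s6');print(ctrl.current_t())
cv2.imwrite('pics/s6c.png',cv2.resize(im[80:270,200:400],None,fx=3,fy=3))
```

```text
1.14 [-0.9371  2.6888 10.6914] 9.4
1.28 [-0.2324  2.5402  8.8809] 9.4
1.42 [0.625  2.1872 6.474 ] 9.4
1.56 [0.9445 2.5117 2.8709] 9.3
1.7 [1.062  2.6056 2.4996] 9.2
1.84 [0.8918 3.4197 1.1651] 9.3
17.3
```

View pics/s6c.png

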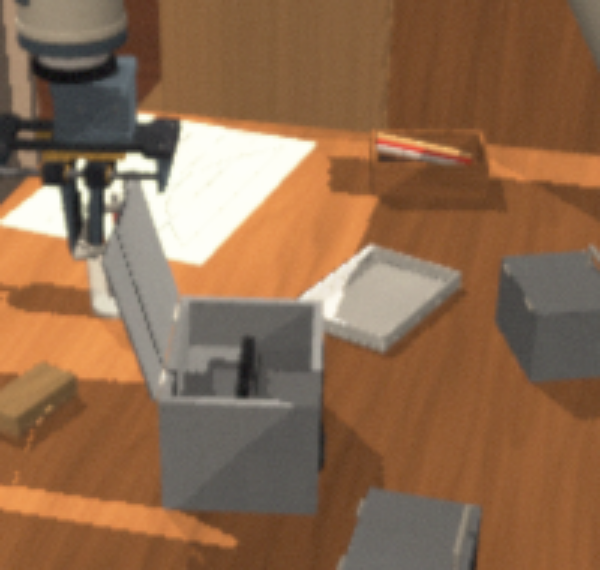

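The flap now leans past upright. Next: release the bar, lift away and look down into the well.

Run:
```python
from h import *
ctrl.command_gripper(0.22)
p=bar(1.84)-G
ctrl.move_l(p+[0,0,.11],vel=.2)
print(ctrl.current_contact_force())
ctrl.goto(ext(0,.03,.36),down(YAW)); ctrl.sleep(.2)
W=wristpose();np.save('W2.npy',W);im=snap('wrist','w2');snap('side','s7')
print(ctrl.current_t())
cv2.imwrite('pics/w2c.png',cv2.resize(im[70:270,160:360],None,fx=3,fy=3,interpolation=cv2.INTER_CUBIC))
```

```text
[ 0.4073  0.5891 -0.4014]
19.3583
```

View pics/w2.png

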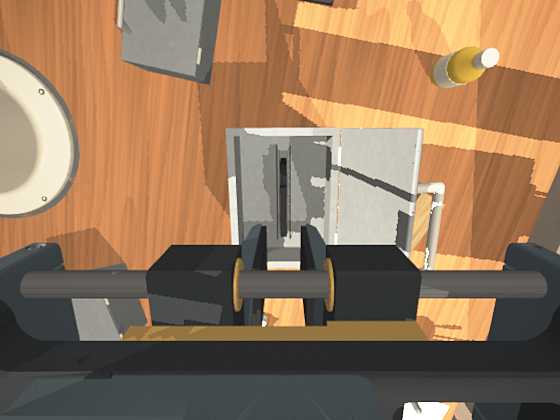

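View pics/w2c.png

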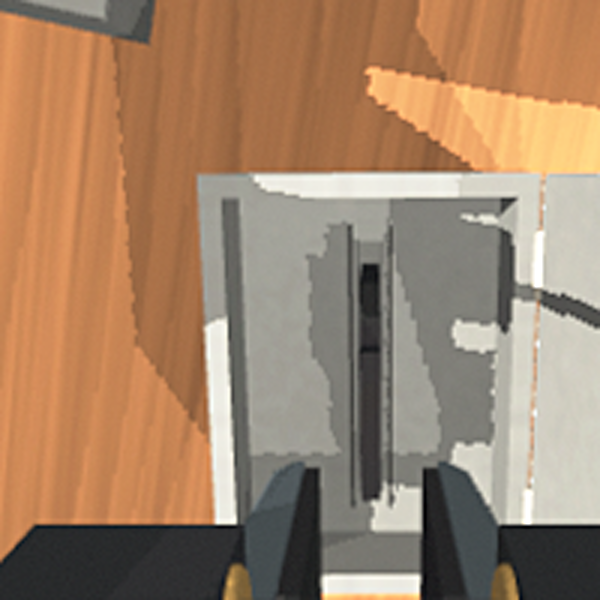

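View pics/s7.png

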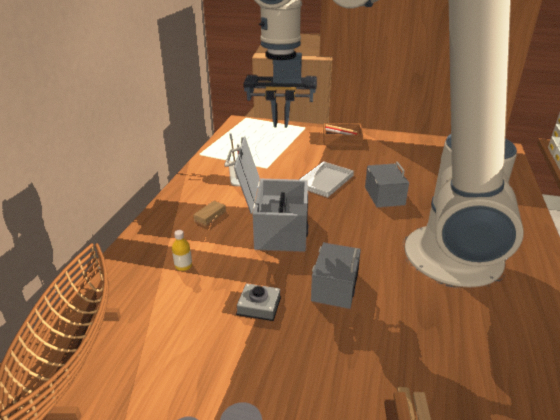

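Run:
```python
from h import *
W=np.load('W2.npy')
def pr(n,*p): print(n,(proj('wrist',ext(*p),W)-[160,70])*3)
for s in (1,-1):
    pr('slot',0,.067*s,.07);pr('frame',0,.055*s,.102);pr('tab',0,.025*s,.12);pr('tabbase',0,.025*s,.102)
pr('rim+y-x',-.075,.1,.125);pr('rim+y+x',.075,.1,.125)
im=cv2.imread('pics/w2.png')
cv2.imwrite('pics/w2d.png',cv2.resize(im[140:240,255:310],None,fx=6,fy=6,interpolation=cv2.INTER_CUBIC))
```

```text
slot [367.524  238.5626]
frame [367.2968 269.6   ]
tab [367.2614 339.2173]
tabbase [367.4254 332.2761]
slot [368.0175 489.2228]
frame [367.7467 488.7855]
tab [367.479  442.5733]
tabbase [367.6298 431.8207]
rim+y-x [194.5472 171.6569]
rim+y+x [539.3058 171.1603]
```

View pics/w2d.png

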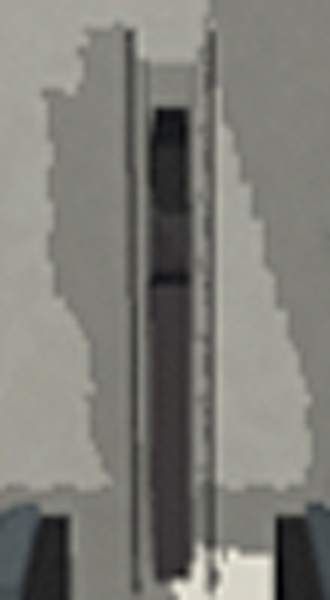

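The plate sits centred in the slot, and its tab and frame line up with the model to about 1 mm. I'll go down on the tab and grip it.

Run:
```python
from h import *
D=down(YAW)
ctrl.command_gripper(0.4)
ctrl.move_l(ext(.001,-.001,.2),vel=.2)
f0=ctrl.current_contact_force()
c=ctrl.move_l(ext(.001,-.001,.096),vel=.1,contact_N=12)
print(c,f0,ctrl.current_tool_pos(),ctrl.current_contact_force())
s=snap('side','s8');t=snap('top','t8')
ctrl.command_gripper(0.0)
print(ctrl.current_grip_width()*91,ctrl.current_contact_force(),ctrl.current_t())
cv2.imwrite('pics/s8c.png',cv2.resize(s[80:270,200:400],None,fx=3,fy=3))
```

```text
False [1.3333 0.6424 0.657 ] [0.5075 0.0067 0.0965] [0.7641 0.2674 0.0895]
9.89744296453691 [-0.4138  0.5992  1.6915] 22.6083
```

View pics/s8c.png

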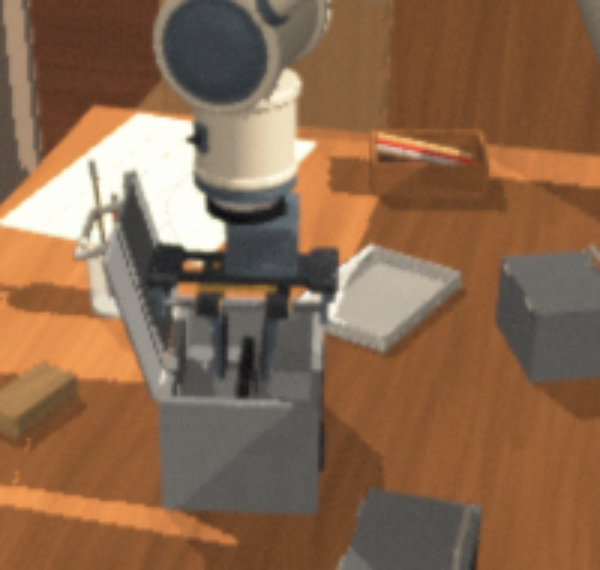

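Run:
```python
from h import *
ctrl.move_l(ext(.001,-.001,.33),vel=.12); ctrl.sleep(.2)
print(ctrl.current_grip_width()*91,ctrl.current_contact_force())
a=np.radians(-20.3); T=np.array([.426,-.33])
ctrl.goto([T[0],T[1],.33],down(a))
ctrl.move_l([T[0],T[1],.184],vel=.1); ctrl.sleep(.3)
print(ctrl.current_tool_pos(),ctrl.current_grip_width()*91,ctrl.current_contact_force(),ctrl.current_t())
s=snap('side','s9');t=snap('top','t9');snap('wrist','w9')
cv2.imwrite('pics/s9c.png',cv2.resize(s[80:270,200:400],None,fx=4,fy=3.1))
cv2.imwrite('pics/t9c.png',cv2.resize(t[140:280,220:440],None,fx=3.5,fy=3.5))
```

```text
9.58599517272763 [ 0.2552 -0.7937 -1.2253]
[ 0.426  -0.3301  0.1842] 9.982074770213734 [ 0.6191 -0.1482 -1.9518] 28.125
```

View pics/s9c.png

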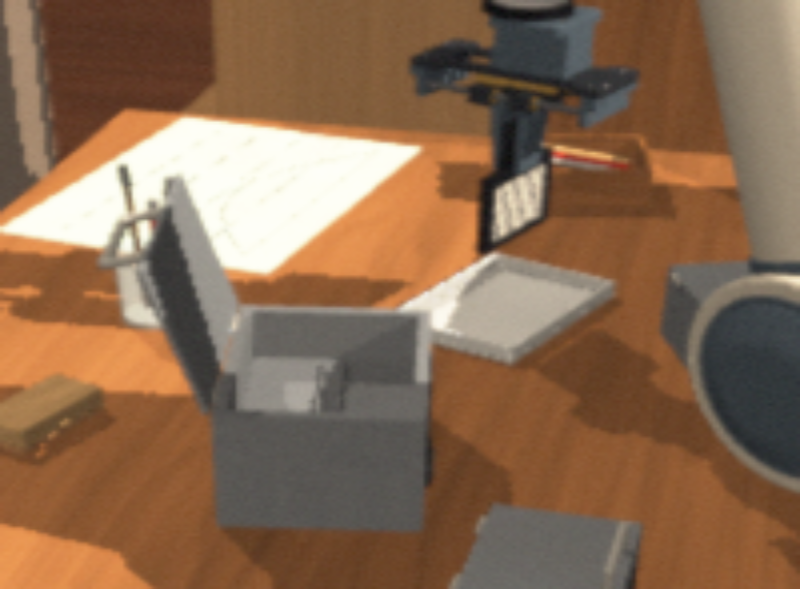

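View pics/t9c.png

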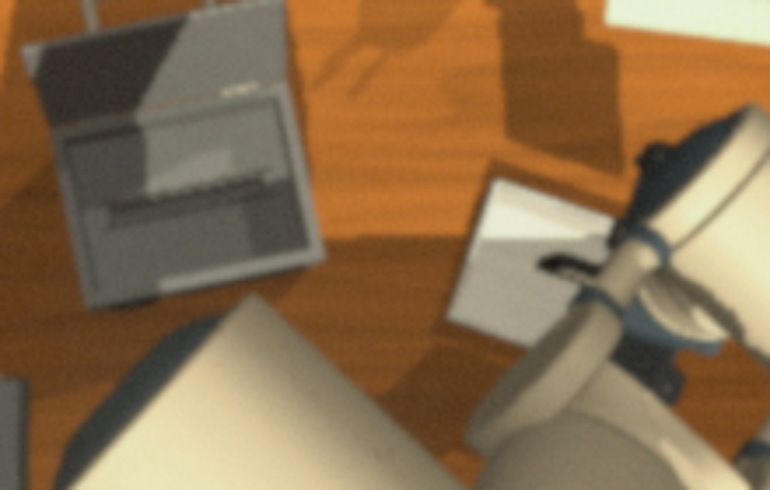

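View pics/w9.png

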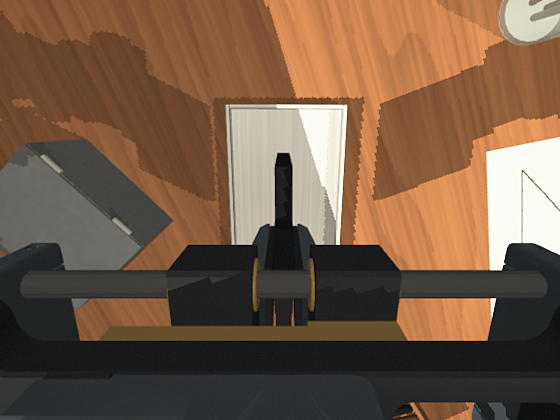

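The plate is held, parallel to the tray's edges in the wrist view, and the flap stays open. I'll check its tilt and height numerically from the side view.

Run:
```python
from h import *
R=Rz(np.radians(-20.3))
for n,y,z in (('bot+y',.055,0),('bot-y',-.055,0),('top+y',.055,.09),('top-y',-.055,.09)):
    print(n,proj('side',R@np.array([0,y,0])+[.426,-.33,.1+z]))
im=cv2.imread('pics/s9.png')
cv2.imwrite('pics/s9d.png',cv2.resize(im[110:180,305:355],None,fx=8,fy=8,interpolation=cv2.INTER_CUBIC))
```

```text
bot+y [318.7341 161.8399]
bot-y [334.312  150.3018]
top+y [319.8958 137.9039]
top-y [335.8787 127.1545]
```

View pics/s9d.png

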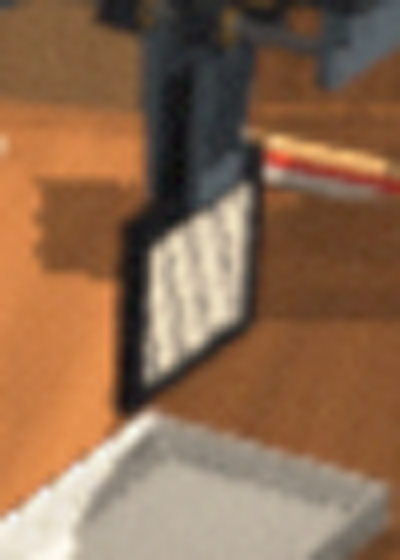

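Run:
```python
from h import *
print(ctrl.current_t(),ctrl.current_dq(),ctrl.current_grip_width()*91)
ctrl.sign_off()
```

```text
28.275 [ 0.0187  0.1342  0.0302 -0.0073 -0.0282 -0.0425] 9.674831906464432
the job is handed in; nothing more can be done
```

The job is handed in at about 28 s of the 64 s allowed: the extractor is stopped, the flap is open, and the plate is held over the tray. The sign-off gives no verdict.

- **Button:** I pressed it until the fingertips were at 52.1 mm, which is about 6.9 mm of travel, with roughly 17 N on the tool. I then let it up. I judged its return only from the fingers being well clear, with no separate measurement.
- **Flap:** I swung it by its handle to a commanded 1.84 rad. The tool force rose to about 38 N partway, probably from a small arc mismatch, then fell to a few newtons. The last pictures show the flap standing open past upright.
- **Plate:** I drew it out by the tab and carried it to the tray. The grip width reads 9.7 mm on the 10 mm plate, and the arm is still.
- **Final pose:** In the side view the plate's corners are within 1–3 px (a few mm) of the intended pose: upright, lower edge 0.10 m up and over the tray's middle. The wrist view shows it parallel to the tray's long side and touching nothing.
- **Bystanders:** The arm's path kept clear of the glue, jar and block. They look unmoved in the pictures, but I did not measure this.

Beyond the arc forces, two measurements disagreed. One handle-end triangulation from the first pictures came out about 35 mm low, and I dropped it in favour of the wrist and top fit. The side and top views of the button differed by about 6 mm, within the cap's size.

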